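Register a mounted print on the copy fixture and take the shot

TASK

Get the landscape print ready to be photographed: slide it flat along the desk until it lies flush against both the long far fence and the short side stop of the copy fixture, and slide the red jaw up against it to hold it there. Then move the colour reference block onto its yellow outlined spot beside the print, square with the outline, and finally, with everything in place, press the red shutter button down and let go. Do not press the shutter earlier, do not tip or lift the print, and leave the other things on the desk where they are.

Things in the scene. Friction and masses are not known exactly. Their poses are not given: they have to be found in the camera images.
- fixture: Copy fixture fixed to the desk: charcoal sheet (no step) with aluminium stops 14 mm high, 15 mm thick. Origin on the desk at the centre of a correctly seated print; +x points to the far fence, +y to the side stop. Fence: inner face at x = +45 mm, y from -125 to +80 mm. Side stop: inner face at y = +65 mm, x from -30 to +45 mm. Near side and jaw side are open
- seat (a point): where the print's centre (underside) lies when flush with both stops: the fixture's origin, with the fixture's axes (x square to the far fence, y square to the side stop)
- print: the landscape print: a loose rigid white-edged photo block, 90 mm (x) by 130 mm (y), 20 mm high, about 0.18 kg, with blue sky, green field, yellow sun and a red house on top. Too wide to grip. Origin at the centre of its underside, z up. It starts on the near side of the fixture, turned up to 0.3 rad and to the jaw's side of the seat
- jaw (a joint): red jaw at the fixture's -y side, in m: 0 fully open, grows as it slides along the fixture's +y; 0.080 is its face touching a print that is flush with the side stop; ends at 0.084. Its face (50 mm along x, centred on x = 0, 2 to 16 mm high) lies at fixture y = -145 mm + value. Slides stiffly (2.5 N) and stays where it is left
- jaw_grip (a point): centre of the top (48 mm above the desk) of the jaw's black square grip post, 22 by 22 mm, 42 mm high, 34 mm behind (-y of) the jaw's face; nothing stands behind it
- chart: the colour reference block: loose flat black block with twelve coloured patches, 80 mm (x) by 55 mm (y), 16 mm high, about 0.11 kg. Origin at the centre of its underside, z up
- spot (a point): centre of the yellow outline (95 by 70 mm, flat) for the colour reference block, on the board beyond the side stop (fixture x = 0, y = +150 mm), at desk height, with the fixture's axes: the block's long side goes along x, either way round
- shutter (a joint): red push button of the shutter release, in m: 0 is released, 0.006 fully down (about 5 N, springs back). It counts as pressed beyond 0.004
- shutter_top (a point): centre of the top of the red shutter button (32 mm wide), pressed straight down
- tin: bystander: blue tin, 85 by 55 by 22 mm, near the colour reference block. Origin at the centre of its underside
- mug: bystander: white mug, 95 mm high, beyond the fixture. Origin under its centre
- tape: bystander: yellow tape roll, 90 mm wide, 24 mm high. Origin under its centre
- lens: bystander: black camera lens, 68 mm wide, 56 mm high. Origin under its centre
- stapler: bystander: black stapler, 130 mm long (x), 42 mm high. Origin under its centre
- eraser: bystander: white eraser, 55 by 22 by 13 mm. Origin under its centre
- spare: bystander: another photo block of the same size, with a grey picture. Origin under its centre
There are look-alikes about, which are no part of the job. Several things look just like the chart: the one meant starts farthest to the robot's left. Leave any purple look-alike of the print alone.

How it is judged:
On the way, in this order (a step that is already met when the one before it is completed fails the run):
1. the print lies flush against the far fence and the side stop, with the jaw up against it (x of print in the frame of seat between -0.0025 and 0.003 m and y of print in the frame of seat between -0.0025 and 0.003 m and angle between the x axis of print and the x axis of seat, either way round below 0.025 rad and angle between print's own z axis and vertical below 0.05 rad and height (world z) of print below 0.006 m and value of joint jaw above 0.0765 m), for 0.2 s.
2. the colour reference block lies on its outlined spot, the print still held (all of step 1 and horizontal distance between chart and spot below 0.012 m and angle between the x axis of chart and the x axis of spot, either way round below 0.2 rad and angle between chart's own z axis and vertical below 0.05 rad and height (world z) of chart below 0.006 m), for 0.2 s.
3. the shutter button is pressed with everything in place (all of step 2 and value of joint shutter above 0.004 m), for 0.05 s.
At the end, for the whole second after the job is handed in: Print flat, within 2.5 mm of both stops and 0.025 rad of square; jaw closed on it (joint beyond 0.0765); colour reference block flat, within 12 mm of the centre of its outline and 0.2 rad of square; both at rest; shutter button up again (under 0.002) (all of step 2 and linear speed of each of print, chart below 0.01 m/s and value of joint shutter below 0.002 m); the robot touches nothing.
It fails at once if the print or the colour reference block is tipped (angle between print's own z axis and vertical above 0.3 rad or angle between chart's own z axis and vertical above 0.5 rad).
It fails at once if the print is lifted off the desk (height (world z) of print above 0.02 m).
It fails at once if the shutter is pressed before everything is in place (value of joint shutter above 0.004 m and not (x of print in the frame of seat between -0.0025 and 0.003 m and y of print in the frame of seat between -0.0025 and 0.003 m and angle between the x axis of print and the x axis of seat, either way round below 0.025 rad and angle between each of print, chart's own z axis and vertical below 0.05 rad and height (world z) of each of print, chart below 0.006 m and value of joint jaw above 0.0765 m and horizontal distance between chart and spot below 0.012 m and angle between the x axis of chart and the x axis of spot, either way round below 0.2 rad)).
It fails at once if another thing on the desk is moved by more than 30 mm (distance of any of tin, mug, tape, lens, stapler, eraser, spare from where it was at the start of the episode above 0.03 m).
It also fails if it takes over 64 s, if anything falls off the work surface, if the arm or the gripper's body presses on something with over 40 N, if the wrist force passes 120 N, or if a joint passes its speed limit or range.

ROBOT

A 6-joint arm with a two-finger parallel gripper is mounted at the origin on the work surface. World frame = base frame: x ahead of the robot, y to its left, z up, the work surface at z = 0. Lengths are in m, angles in rad, forces in N, time in s.
With the tool pointing down it reaches from about 0.3 to 0.75 m from the base axis. Payload 8.5 kg.
Tool frame: the origin (TCP) lies midway between the tips of the shut fingers; the grasp point (between the pads) lies 19 mm behind it (bot.tcp_to_grasp is the distance from the TCP to the grasp point, in m); z points along the fingers, y is the line along which they close (so a half turn about z gives the same grasp; the last joint's range is limited). The gripper opens to 88 mm and grips with 3 to 60 N. Pads are 18 mm wide; open, the fingers measure 123 mm over their backs; the gripper's body (75 mm by 187 mm) begins 45 mm behind the grasp point.
Start: joints at [-1.358, 0.381, 1.297, -0, 1.464, -0.215], TCP at [0.228, -0.5, 0.239] pointing down, gripper open.
Joint ranges: [-3.11, 3.11], [-0.89, 2.33], [0.22, 2.48], [-1.42, 4.56], [0.17, 2.85], [-2.88, 2.88]. Speed limits (rad/s): [2.39, 2.39, 3.14, 3.14, 3.14, 3.14].

INTERFACE

Orientations are given as a unit quaternion [x, y, z, w].
In Python, from plant import readout, cams, ticket, bot gives the robot as it stands.
- The arm moves only by the tool send_rows, never from a script. Its argument "rows" is one flat list of numbers, 4 for each row, row after row: the shift along the tool's x, y, z in mm, then the turn about the tool's z in rad. A call has 1 to 5 rows; each row is the pose to reach, as a shift and turn from the pose commanded when the call began, along the tool's axes at that moment; what a row does not reach only later rows make up. A row lasts 1/12 s, in which the tool goes at most 41.7 mm and 7.16 degrees, less where a joint would pass 70% of its speed; a pose out of reach is approached as far as the arm can. A call with a gripper value outside its range is refused whole. "jaw" is the finger opening in mm, from 0 to 88.1, set as the call begins (left out, the last holds). The fingers move at their own pace and stop on an object; the grip force is fixed at half the most. Time passes only in rows, so rows that repeat a pose let the fingers close. It gives the time, the measured TCP pose, the force, the opening and the grip force at its end, in the units of the state.
- readout.sense(): the state, without advancing time (a new reading comes with each control period).
- cams.grab_frame(name): name is "scene" or "side" or "wrist"; returns the picture (384x512x3 uint8, red, green, blue); there is no depth.
- cams.camera_params(name): a dict with "camera_matrix" (3x3 intrinsics, pixels), "dist_coeffs" ([k1, k2, p1, p2, k3] as OpenCV has them; the pictures are not rectified), "R" (3x3) and "t" (3): a world point X has camera coordinates R X + t; the wrist camera has in their place "T_tool_cam" (4x4, takes a point from camera to tool coordinates, whose origin is the TCP and whose axes are the flange's). Camera axes: x right, y down, z forward; pixel columns grow to the right and rows downward; lengths in m; the calibration is good to about 2 mm. A picture is of the moment at which its call begins: read the wrist's pose just before it. camera_params takes no time and is no camera call.
- ticket.job_done(): hands the job in; it is judged then, once.
The state is a dict: "time": time; "qpos": joint angles; "qvel": joint speeds; "joint_efforts": joint torques, N m; "eef_pos": TCP position; "eef_rot": TCP orientation; "wrist_force": force on the tool from outside, world axes, zero at the start; "torque": the same for the moment, N m; "opening": finger opening in m; "finger_force": force on a finger pad.
Only numpy, scipy, OpenCV 4.12 (cv2) and the standard library are available. Lean on these libraries where they do the work, as an engineer would, in place of code of your own. Each camera call takes 0.05 s, during which the arm holds its last target. There are 200 camera calls.

## Working session

There is one attempt and no reset: what is moved stays moved. The work goes in short steps, Python scripts to look and compute and a tool call to move; the robot and the scene stay as the last step left them, time stands still between calls to the robot, and variables do not carry over. Pictures are saved under pics/ and viewed, at most 10 in all, crops included, and the job is handed in when it is done.

Besides the shell and the picture viewer there is one more tool, called after "Call:" by a JSON object that holds its "name" and its "arguments". send_rows: Moves the arm, as the interface text tells. Its arguments: {"type":"object","properties":{"rows":{"type":"array","items":{"type":"number"}},"jaw":{"type":"number"}},"required":["rows"]}

```bash
mkdir -p pics
cat > h.py <<'E'
import numpy as np,cv2
from scipy.spatial.transform import Rotation as Ro
from plant import readout,cams,ticket,bot
def snap(n,f=None):
    s=readout.sense(); im=cams.grab_frame(n)
    if f: cv2.imwrite('pics/'+f,im[:,:,::-1])
    return s,im
def cam(n,s=None):
    p=cams.camera_params(n);K=np.array(p['camera_matrix']);d=np.array(p['dist_coeffs'])
    if n=='wrist':
        T=np.eye(4);T[:3,:3]=Ro.from_quat(s['eef_rot']).as_matrix();T[:3,3]=s['eef_pos']
        M=np.linalg.inv(T@np.array(p['T_tool_cam']));return K,d,M[:3,:3],M[:3,3]
    return K,d,np.array(p['R']),np.array(p['t'])
def back(c,px,z):
    K,d,R,t=c
    u=cv2.undistortPoints(np.array(px,float).reshape(-1,1,2),K,d).reshape(-1,2)
    r=np.c_[u,np.ones(len(u))]@R; o=-R.T@t
    return o+r*((z-o[2])/r[:,2])[:,None]
def proj(c,X):
    K,d,R,t=c
    return cv2.projectPoints(np.array(X,float).reshape(-1,1,3),cv2.Rodrigues(R)[0],t,K,d)[0].reshape(-1,2)
E
python3 - <<'E'
from h import *
a=snap('scene')[1];b=snap('side')[1]
np.savez('a.npz',scene=a,side=b)
cv2.imwrite('pics/a.png',cv2.resize(a,(800,600),interpolation=2)[:,:,::-1]);cv2.imwrite('pics/b.png',cv2.resize(b,(800,600),interpolation=2)[:,:,::-1])
for n in('scene','side'):
    K,d,R,t=cam(n);print(n,(-R.T@t).round(3),R[2].round(2),K[0,0],d.round(3))
print(cams.camera_params('wrist'));print(readout.sense())
E
```

```text
scene [1.465 0.322 1.064] [-0.66 -0.21 -0.72] 395.0922997483611 [0.037 0.    0.    0.    0.   ]
side [ 0.132 -0.968  1.043] [ 0.28  0.68 -0.68] 445.61707385966866 [0.029 0.    0.    0.    0.   ]
{'camera_matrix': array([[301.56375457,   0.        , 252.98956985],
       [  0.        , 301.56375457, 188.70665892],
       [  0.        ,   0.        ,   1.        ]]), 'dist_coeffs': array([-0.01104751,  0.        ,  0.        ,  0.        ,  0.        ]), 'T_tool_cam': array([[ 1.75327524e-04, -9.61535456e-01, -2.74680790e-01,
         6.99620127e-02],
       [ 9.99999556e-01, -8.55940820e-05,  9.37922128e-04,
        -2.41772686e-04],
       [-9.25356431e-04, -2.74680832e-01,  9.61535015e-01,
        -1.45052511e-01],
       [ 0.00000000e+00,  0.00000000e+00,  0.00000000e+00,
         1.00000000e+00]])}
{'time': 0.1, 'qpos': array([-1.35833079e+00,  3.81174408e-01,  1.29815397e+00,  6.17353217e-06,
        1.46360102e+00, -2.15280739e-01]), 'qvel': array([-9.51007888e-04, -1.61123141e-03, -2.91722503e-03, -1.91376372e-05,
       -7.45728382e-04, -8.36933471e-04]), 'joint_efforts': array([ 4.17692194e-03, -4.38649786e+01, -2.24912846e+01,  7.15147122e-02,
        3.42527975e-02, -5.85905059e-05]), 'eef_pos': array([ 0.22810785, -0.50019804,  0.23818538]), 'eef_rot': array([ 9.77216039e-01,  2.12246004e-01,  4.00962082e-06, -6.68364384e-04]), 'wrist_force': array([ 0.06836689, -0.0319083 , -0.08850591]), 'torque': array([ 0.01057622, -0.05298769,  0.02315062]), 'finger_force': 0.0, 'opening': 0.0880513713515256}
```

View pics/a.png

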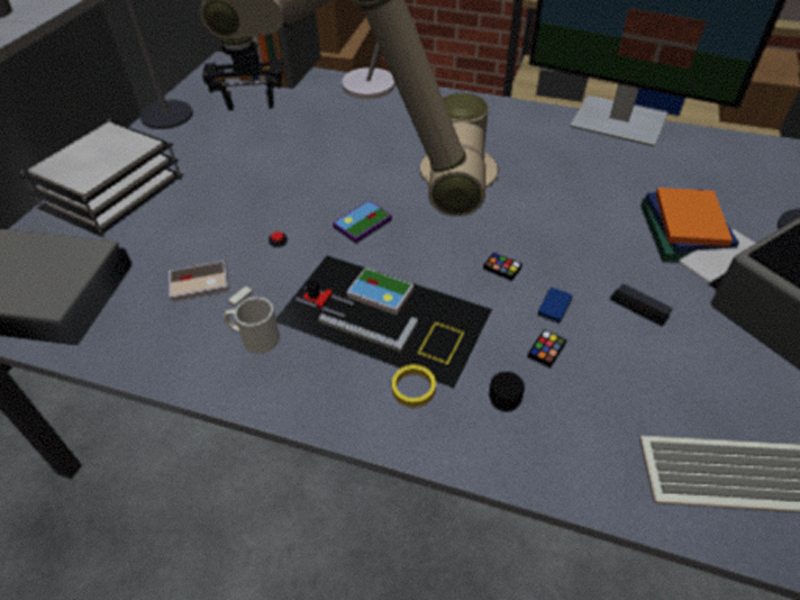

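View pics/b.png

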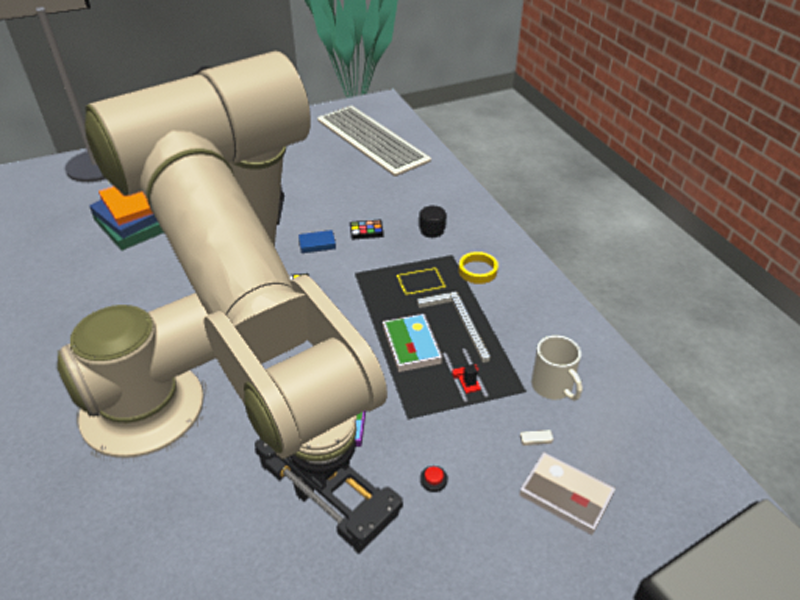

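Scene view (800×600 scale): print at (381,290), purple look-alike (363,220), jaw post (313,290), shutter (278,238), and outline (441,343). There are two chart look-alikes, (503,265) and (547,347), and the one farther to the robot's left (+y is image right) should be (547,347). I'll triangulate them and make an enlarged crop.

Run:
```python
from h import *
D=np.load('a.npz')
A=cam('scene');B=cam('side')
def tri(p,q):
    p=(np.array(p)+.5)/1.5625-.5;q=(np.array(q)+.5)/1.5625-.5
    P=[]
    for c,x in((A,p),(B,q)):
        K,d,R,t=c;P.append((np.c_[R,t],cv2.undistortPoints(x.reshape(1,1,2),K,d).reshape(2,1)))
    X=cv2.triangulatePoints(P[0][0],P[1][0],P[0][1],P[1][1])[:,0];return (X[:3]/X[3]).round(3)
for n,p,q in [('print',(381,288),(411,339)),('chart',(547,346),(366,228)),('tin',(556,303),(317,240)),('spot',(441,343),(421,281)),('shutter',(278,237),(433,475)),('post',(313,287),(471,370)),('lens',(506,383),(432,214)),('tape',(414,384),(478,265)),('corner stop',(400,345),(455,296))]: print(n,tri(p,q))
print('chart2',back(A,[[503/1.5625,264/1.5625]],.016))
a=D['scene'][120:280,170:390];b=D['side'][130:330,180:360]
o=np.vstack([cv2.resize(a,(413,300),interpolation=2)])
o=np.hstack([cv2.resize(a,(440,320),interpolation=2),cv2.resize(b,(360,400),interpolation=2)[:320]])
cv2.imwrite('pics/c.png',o[:,:,::-1])
```

```text
print [ 0.534 -0.049  0.018]
chart [0.586 0.348 0.014]
tin [0.458 0.347 0.017]
spot [0.636 0.126 0.001]
shutter [ 0.441 -0.361  0.015]
post [ 0.598 -0.191  0.041]
lens [0.736 0.285 0.055]
tape [0.77  0.106 0.02 ]
corner stop [0.678 0.043 0.01 ]
chart2 [[0.36857203 0.20681996 0.016     ]]
```

View pics/c.png

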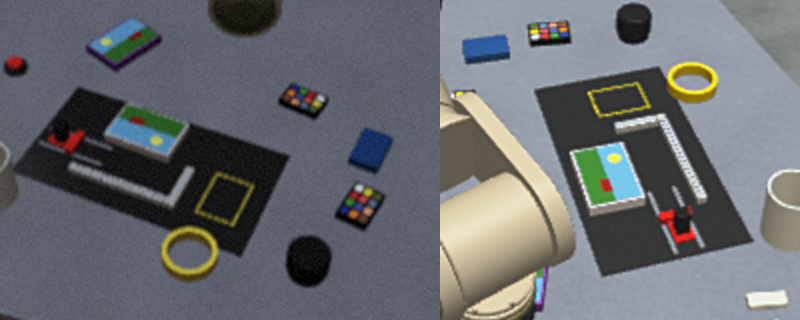

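The chart is confirmed: (547,347) lies at y≈0.35 and the other at y≈0.21, so I want the one next to the tin and lens. Now I'll move above the fixture for a wrist look.

Call:
{"name": "send_rows", "arguments": {"rows": [32, -22, -12, 0, 64, -44, -24, 0, 96, -66, -36, 0, 128, -88, -48, 0, 160, -110, -60, 0], "jaw": 88}}

```text
time: 0.52
eef_pos: [0.3285, -0.3322, 0.299]
eef_rot: [0.977, 0.212, -0.0, -0.0]
wrist_force: [1.2, 0.1, 0.5]
opening: 0.0881
finger_force: 0.0
```

Call:
{"name": "send_rows", "arguments": {"rows": [32, -22, -12, 0, 64, -44, -24, 0, 96, -66, -36, 0, 128, -88, -48, 0, 160, -110, -60, 0]}}

```text
time: 0.93
eef_pos: [0.4285, -0.1655, 0.3592]
eef_rot: [0.977, 0.212, -0.0, -0.0]
wrist_force: [0.9, -0.9, 0.2]
opening: 0.0881
finger_force: 0.0
```

Call:
{"name": "send_rows", "arguments": {"rows": [23, -16, -8, 0.11, 46, -31, -16, 0.22, 69, -47, -24, 0.33, 92, -62, -32, 0.44, 114, -77, -40, 0.55]}}

```text
time: 1.35
eef_pos: [0.5003, -0.0487, 0.3989]
eef_rot: [0.998, -0.064, -0.0, -0.0]
wrist_force: [-0.3, -0.0, -0.2]
opening: 0.0879
finger_force: 0.0
```

Run:
```python
from h import *
s,im=snap('wrist')
print(s['time'],s['eef_pos'],s['eef_rot'],s['qpos'])
np.savez('w1.npz',im=im,p=s['eef_pos'],q=s['eef_rot'])
cv2.imwrite('pics/w1.png',cv2.resize(im,(800,600),interpolation=2)[:,:,::-1])
```

```text
1.35 [ 0.50030886 -0.04866411  0.39888782] [ 9.97973445e-01 -6.36310415e-02 -2.98736016e-04 -6.84141400e-05] [-3.32883841e-01  2.31653148e-01  1.06419838e+00 -2.80684985e-05
  1.84635347e+00  1.36525298e+00]
```

View pics/w1.png

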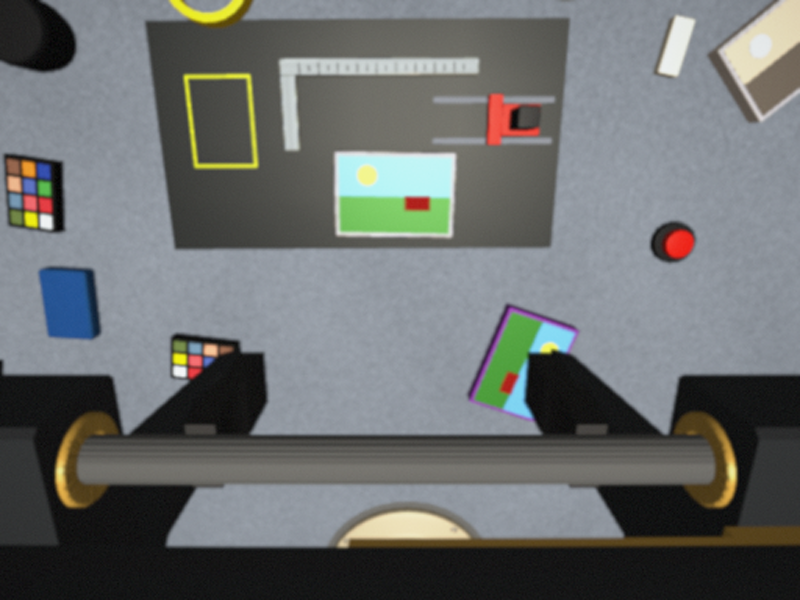

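Wrist view (800×600): print corners are (335,153),(455,154),(451,237),(338,233). The fence runs along (299..479,74), the side stop along x≈299, the outline spans (184..257,75..168), the post top is at (526,117), the shutter at (679,243) and the chart at (34,193) left of the tin. Now to compute metrics, using the outline, stops and print together.

```bash
cat >> h.py <<'E'
def wcam(f):
    D=np.load(f);s=dict(eef_pos=D['p'],eef_rot=D['q']);return cam('wrist',s),D['im']
def rect(im,mask,c,z,near=None):
    m=cv2.morphologyEx(mask.astype(np.uint8),cv2.MORPH_CLOSE,np.ones((5,5)))
    cs,_=cv2.findContours(m,cv2.RETR_EXTERNAL,cv2.CHAIN_APPROX_NONE);out=[]
    for k in cs:
        if cv2.contourArea(k)<150: continue
        X=back(c,k.reshape(-1,2),z);r=cv2.minAreaRect((X[:,:2]*1000).astype(np.float32))
        out.append((np.round(r[0],1),np.round(r[1],1),round(r[2],1),tuple(k.reshape(-1,2).mean(0).round())))
    return out
E
python3 - <<'E'
from h import *
c,im=wcam('w1.npz');h=cv2.cvtColor(im,cv2.COLOR_RGB2HSV);H,S,V=cv2.split(h)
k=lambda *p:(np.array(p,float)+.5)*.64-.5
for z in(0,.02): print('outline',z,[r for r in rect(im,(abs(H.astype(int)-29)<5)&(S>120)&(V>100),c,z)])
m=np.zeros(V.shape,bool);m[90:156,205:300]=1
for z in (.018,.02):print('print',rect(im,m&((V>110)),c,z))
print('fence',back(c,k((299,75),(479,73)),.014).round(4)); print('stop',back(c,k((299,75),(299,150)),.014).round(4))
print('post',back(c,k((526,117)),.048).round(4),'shut',back(c,k((679,243)),.015).round(4),'jawface',back(c,k((487,95),(487,144)),.016).round(4))
print('chart',back(c,k((4,155),(49,160),(51,231),(9,226)),.016).round(4))
D=np.load('a.npz')
E
```

```text
outline 0 [(array([634.5, 125. ]), array([73.3, 96.7]), 82.9, (np.float64(141.0), np.float64(77.0))), (array([740.6, 114.4]), array([75.5, 21.6]), 82.4, (np.float64(133.0), np.float64(7.0)))]
outline 0.02 [(array([632.1, 118.3]), array([70.6, 93.2]), 82.9, (np.float64(141.0), np.float64(77.0))), (array([734.4, 108. ]), array([72.8, 20.8]), 82.4, (np.float64(133.0), np.float64(7.0)))]
print [(array([537.8, -58.6]), array([147.1, 103.6]), 82.7, (np.float64(256.0), np.float64(120.0)))]
print [(array([537.9, -58.6]), array([146.6, 103.2]), 82.7, (np.float64(256.0), np.float64(120.0)))]
fence [[ 0.6671  0.0301  0.014 ]
 [ 0.6454 -0.1548  0.014 ]]
stop [[0.6671 0.0301 0.014 ]
 [0.5939 0.0435 0.014 ]]
post [[ 0.5947 -0.1915  0.048 ]] shut [[ 0.44   -0.3664  0.015 ]] jawface [[ 0.623  -0.161   0.016 ]
 [ 0.5743 -0.1573  0.016 ]]
chart [[0.6303 0.3611 0.016 ]
 [0.6188 0.314  0.016 ]
 [0.544  0.3368 0.016 ]
 [0.5557 0.3824 0.016 ]]
```

```bash
cat >> h.py <<'E'
SEAT=np.array([.6158,-.0245]);FY=-.122
F=np.array([[np.cos(FY),-np.sin(FY)],[np.sin(FY),np.cos(FY)]])
tofix=lambda X:(np.atleast_2d(X)[:,:2]-SEAT)@F
def go(fx,fy,z,yaw=FY):
    s=readout.sense();R=Ro.from_quat(s['eef_rot']).as_matrix();p=np.array(s['eef_pos'])
    w=SEAT+F@[fx,fy];t=np.r_[w,z]
    y=np.arctan2(R[1,0],R[0,0]);print('world',t.round(4),'shift mm',((t-p)@R*1000).round(1),'turn',round((y-yaw+np.pi)%(2*np.pi)-np.pi,4),'now fix',(tofix(p)*1000).round(1),p[2].round(4),'t',round(s['time'],2))
E
python3 - <<'E'
from h import *
c,im=wcam('w1.npz')
k=lambda *p:(np.array(p,float)+.5)*.64-.5
X=tofix(back(c,k((335,153),(455,154),(451,237),(338,233)),.02))*1000
print('print',X.round(1),X.mean(0))
X=tofix(back(c,k((4,155),(49,160),(51,231),(9,226)),.016));print('chart fix',(X*1000).round(1),X.mean(0))
pm=tofix(back(c,k((395,194)),.02))[0]
go(-.145,-.036,.12);go(-.145,-.036,.008)
E
```

```text
print [[ -33.5   25.5]
 [ -35.2 -102.4]
 [-124.1 -100.5]
 [-119.    25.5]] [-77.95066191 -37.9876011 ]
chart fix [[ -32.5  384.5]
 [ -38.2  336.3]
 [-115.2  349.8]
 [-109.2  396.5]] [-0.07378711  0.36680298]
world [ 0.4675 -0.0426  0.12  ] shift mm [-35.    1.7 280. ] turn -0.0124 now fix [[-110.4  -35.1]] 0.4 t 1.4
world [ 0.4675 -0.0426  0.008 ] shift mm [-35.2   1.9 392. ] turn -0.0124 now fix [[-110.4  -35.1]] 0.4 t 1.4
```

Call:
{"name": "send_rows", "arguments": {"rows": [-7, 0, 40, -0.012, -14, 0, 80, -0.012, -21, 1, 120, -0.012, -28, 2, 160, -0.012, -35, 2, 200, -0.012], "jaw": 88}}

```text
time: 1.82
eef_pos: [0.4639, -0.0476, 0.197]
eef_rot: [0.998, -0.055, 0.0, 0.0]
wrist_force: [1.9, -0.7, -1.1]
opening: 0.0881
finger_force: 0.0
```

Call:
{"name": "send_rows", "arguments": {"rows": [0, 0, 41, 0, 0, 0, 82, 0, 0, 0, 123, 0, 0, 0, 160, 0, 0, 0, 192, 0]}}

```text
time: 2.23
eef_pos: [0.464, -0.0476, 0.0045]
eef_rot: [0.998, -0.055, -0.001, -0.0]
wrist_force: [-0.2, 0.5, 0.6]
opening: 0.0878
finger_force: 0.0
```

Call:
{"name": "send_rows", "arguments": {"rows": [12, 0, 0, 0, 22, 0, 0, 0, 32, 0, 0, 0, 42, 0, 0, 0, 52, 0, 0, 0]}}

```text
time: 2.65
eef_pos: [0.5165, -0.0535, 0.0063]
eef_rot: [0.998, -0.055, -0.001, -0.0]
wrist_force: [-1.1, 0.5, -1.0]
opening: 0.0881
finger_force: 0.4
```

Call:
{"name": "send_rows", "arguments": {"rows": [8, 0, 0, 0, 16, 0, 0, 0, 22, 0, 0, 0, 27, 0, 0, 0, 31, 0, 0, 0]}}

```text
time: 3.07
eef_pos: [0.5477, -0.057, 0.0067]
eef_rot: [0.998, -0.055, -0.0, -0.0]
wrist_force: [-1.1, -0.5, -1.6]
opening: 0.088
finger_force: 0.4
```

Run:
```python
from h import *
s,im=snap('wrist')
go(-.054,-.036,.008)
np.savez('w2.npz',im=im,p=s['eef_pos'],q=s['eef_rot'])
cv2.imwrite('pics/w2.png',cv2.resize(im,(800,600),interpolation=2)[:,:,::-1])
```

```text
world [ 0.5578 -0.0537  0.008 ] shift mm [ 9.1 -4.5 -1.2] turn 0.0118 now fix [[-63.1 -40.6]] 0.0068 t 3.12
```

View pics/w2.png

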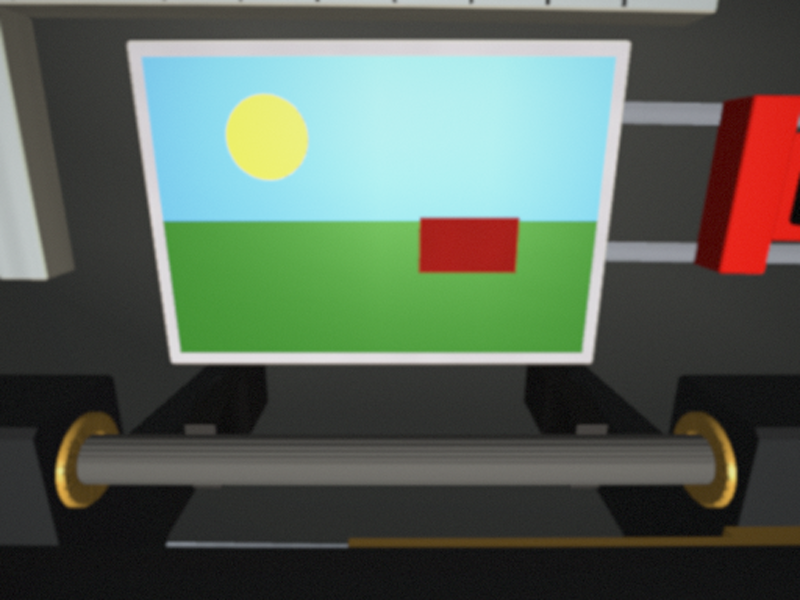

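The wrist view shows the print square to the fingers: far edge (129..630,42), fence face at y≈10–25, side stop edge at (70,270), and the jaw open at (720,185). I'll measure the remaining gap and tilt.

Run:
```python
from h import *
c,im=wcam('w2.npz');g=cv2.cvtColor(im,cv2.COLOR_RGB2GRAY).astype(int)
# fence front: print column profiles
for u in (150,250,350,420): print(u,g[0:34,u])
for v in (60,100,150): print(v,g[v,0:50:1])
k=lambda *p:(np.array(p,float)+.5)*.64-.5
print(tofix(back(c,k((129,41),(630,41),(593,363),(174,363)),.02))*1000)
```

```text
150 [190 181 164 125  87  74  74  72  73  75  73  73  74  72  71  72  71  72
  72  72  71  73  74  71  83 134 191 208 210 208 208 209 211 208]
250 [182 186 187 174 133  90  76  75  75  73  75  74  74  71  71  70  70  72
  71  71  72  71  71  72  98 153 199 211 212 212 212 213 213 211]
350 [ 76  79 109 157 173 157 115  83  75  74  74  73  73  71  69  67  64  67
  67  68  67  69  68  67  81 138 195 211 210 210 210 210 209 211]
420 [186 185 186 187 184 178 163 131  93  74  69  70  70  70  69  68  68  62
  62  61  64  62  62  62  63  64  64  62  62  64  62  64  64  64]
60 [188 188 188 188 186 185 179 163 131  93  81  79  79  79  78  80  79  79
  78  79  77  77  77  78  78  77  77  74  66  54  53  53  52  52  52  54
  50  52  52  53  52  53  54  54  52  50  53  55  55  56]
100 [183 185 187 188 190 190 190 192 191 192 192 192 192 188 178 154 117  89
  82  81  83  83  83  83  83  80  82  81  80  79  80  80  79  80  74  64
  53  51  51  53  52  51  50  52  51  53  54  52  53  54]
150 [190 187 185 185 183 183 183 182 183 184 184 188 189 191 194 195 195 195
 194 195 195 196 195 192 177 141 100  86  85  87  87  87  86  86  86  83
  85  83  83  82  82  82  81  72  61  55  51  52  52  52]
[[  34.823971     27.95098632]
 [  36.33821455  -98.94932609]
 [ -52.05740305 -100.63543037]
 [ -53.54301122   26.68717076]]
```

Call:
{"name": "send_rows", "arguments": {"rows": [1, 0, 0, 0.006, 2, 0, 0, 0.013, 4, 0, 0, 0.013, 6, 0, 0, 0.013, 7, 0, 0, 0.013]}}

```text
time: 3.53
eef_pos: [0.5545, -0.0578, 0.0068]
eef_rot: [0.998, -0.062, 0.0, 0.0]
wrist_force: [-1.8, 0.2, 0.3]
opening: 0.088
finger_force: 0.8
```

Call:
{"name": "send_rows", "arguments": {"rows": [0.5, 0, 0, 0, 1, 0, 0, 0, 1.5, 0, 0, 0, 2, 0, 0, 0, 2, 0, 0, 0]}}

```text
time: 3.95
eef_pos: [0.5564, -0.058, 0.0068]
eef_rot: [0.998, -0.062, 0.0, 0.0]
wrist_force: [-1.2, 0.6, 0.5]
opening: 0.0877
finger_force: 0.6
```

Call:
{"name": "send_rows", "arguments": {"rows": [0.5, 0, 0, 0, 1, 0, 0, 0, 1, 0, 0, 0]}}

```text
time: 4.2
eef_pos: [0.5565, -0.058, 0.0068]
eef_rot: [0.998, -0.062, -0.001, -0.0]
wrist_force: [-5.9, -0.1, 3.9]
opening: 0.088
finger_force: 2.8
```

Call:
{"name": "send_rows", "arguments": {"rows": [0.5, 0, 0, 0, 1, 0, 0, 0, 1, 0, 0, 0]}}

```text
time: 4.45
eef_pos: [0.5566, -0.058, 0.0068]
eef_rot: [0.998, -0.061, -0.002, -0.0]
wrist_force: [-10.0, -0.1, 7.7]
opening: 0.0882
finger_force: 4.9
```

The print is against the fence (force rose with no further motion). Next I back off, rise, and go behind the jaw post.

Call:
{"name": "send_rows", "arguments": {"rows": [-5, 0, 0, 0, -25, 0, 0, 0, -30, 0, -30, 0, -30, 0, -70, 0, -30, 0, -110, 0]}}

```text
time: 4.87
eef_pos: [0.528, -0.0544, 0.1177]
eef_rot: [0.998, -0.062, -0.001, -0.0]
wrist_force: [1.5, -1.1, 0.2]
opening: 0.0879
finger_force: 0.0
```

Call:
{"name": "send_rows", "arguments": {"rows": [15, 38, 0, 0, 30, 75, 0, 0, 48, 112, 0, 0, 66, 148, 0, 0, 84, 178, 0, 0], "jaw": 0}}

```text
time: 5.28
eef_pos: [0.5905, -0.2443, 0.117]
eef_rot: [0.998, -0.062, 0.001, 0.0]
wrist_force: [0.7, 1.0, 0.1]
opening: 0.0568
finger_force: 0.0
```

Run:
```python
from h import *
s,im=snap('wrist')
go(0,-.212,.022);print(s['opening'])
np.savez('w3.npz',im=im,p=s['eef_pos'],q=s['eef_rot'])
cv2.imwrite('pics/w3.png',cv2.resize(im,(800,600),interpolation=2)[:,:,::-1])
```

```text
world [ 0.59   -0.2349  0.022 ] shift mm [ -4.4 -14.6  94.5] turn -0.0056 now fix [[   4.  -226.3]] 0.1166 t 5.33
0.05680739204936537
```

View pics/w3.png

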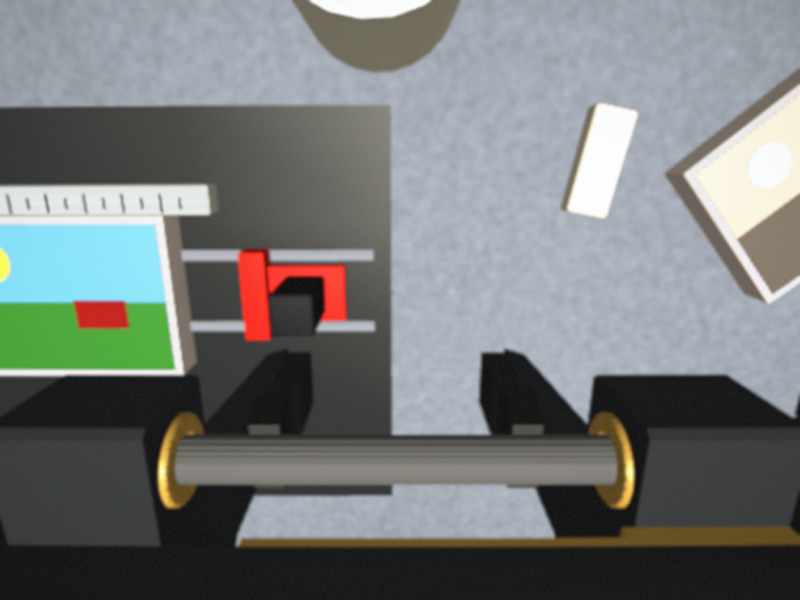

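Print edge flush along the fence at y≈215; jaw with post top at (292,313), behind it clear. Fingers are still closing, so I move over while they do, then descend.

Call:
{"name": "send_rows", "arguments": {"rows": [-2, -5, 0, 0, -4, -10, 0, 0, -4, -10, 0, 0, -4, -10, 20, 0, -4, -10, 40, 0], "jaw": 0}}

```text
time: 5.75
eef_pos: [0.5877, -0.2299, 0.0777]
eef_rot: [0.998, -0.061, 0.001, 0.001]
wrist_force: [0.1, 0.5, -0.0]
opening: 0.0191
finger_force: 0.0
```

Call:
{"name": "send_rows", "arguments": {"rows": [0, 0, 0, 0, 0, 0, 0, 0, 0, 0, 10, 0, 0, 0, 30, 0, 0, 0, 51, 0]}}

```text
time: 6.17
eef_pos: [0.5882, -0.2313, 0.0268]
eef_rot: [0.998, -0.061, 0.002, 0.001]
wrist_force: [0.9, 0.2, -0.0]
opening: 0.0008
finger_force: 0.0
```

Call:
{"name": "send_rows", "arguments": {"rows": [0, -10, 0, 0, 0, -20, 0, 0, 0, -26, 0, 0, 0, -32, 0, 0, 0, -38, 0, 0]}}

```text
time: 6.58
eef_pos: [0.5925, -0.1929, 0.027]
eef_rot: [0.998, -0.061, 0.001, 0.001]
wrist_force: [-2.0, -3.3, 0.3]
opening: 0.0003
finger_force: 1.6
```

Call:
{"name": "send_rows", "arguments": {"rows": [0, -6, 0, 0, 0, -12, 0, 0, 0, -17, 0, 0, 0, -22, 0, 0, 0, -27, 0, 0]}}

```text
time: 7.0
eef_pos: [0.5958, -0.1665, 0.0263]
eef_rot: [0.998, -0.062, 0.001, 0.0]
wrist_force: [-0.6, -4.5, 4.5]
opening: 0.0001
finger_force: 2.3
```

Run:
```python
from h import *
go(0,-.1275,.026);print(readout.sense()['wrist_force'],readout.sense()['opening'])
```

```text
world [ 0.6003 -0.1511  0.026 ] shift mm [  2.6 -15.9   0.3] turn -0.0015 now fix [[  -2.6 -143.4]] 0.0263 t 7.0
[-0.56555634 -4.48339971  4.47898253] 0.0001450079549591293
```

Call:
{"name": "send_rows", "arguments": {"rows": [0, -4, 0, 0, 0, -7, 0, 0, 0, -10, 0, 0, 0, -12, 0, 0, 0, -13, 0, 0]}}

```text
time: 7.42
eef_pos: [0.5971, -0.1535, 0.0257]
eef_rot: [0.998, -0.062, 0.0, -0.0]
wrist_force: [1.1, -4.5, 3.8]
opening: 0.0002
finger_force: 2.1
```

Call:
{"name": "send_rows", "arguments": {"rows": [0, -1, 0, 0, 0, -2, 0, 0, 0, -2, 0, 0]}}

```text
time: 7.67
eef_pos: [0.5971, -0.1516, 0.0257]
eef_rot: [0.998, -0.062, -0.0, -0.0]
wrist_force: [1.9, -3.3, 2.5]
opening: 0.0005
finger_force: 1.6
```

Call:
{"name": "send_rows", "arguments": {"rows": [0, -1, 0, 0, 0, -1, 0, 0]}}

```text
time: 7.83
eef_pos: [0.5972, -0.1506, 0.0257]
eef_rot: [0.998, -0.062, -0.0, -0.0]
wrist_force: [1.9, -3.1, 2.3]
opening: 0.0003
finger_force: 1.7
```

Run:
```python
from h import *
go(0,-.1275,.026)
s,im=snap('wrist')
np.savez('w4.npz',im=im,p=s['eef_pos'],q=s['eef_rot'])
c,im=wcam('w4.npz');g=cv2.cvtColor(im,cv2.COLOR_RGB2GRAY)
cv2.imwrite('pics/w4.png',cv2.resize(im,(800,600),interpolation=2)[:,:,::-1])
```

```text
world [ 0.6003 -0.1511  0.026 ] shift mm [ 3.1  0.  -0.3] turn -0.0013 now fix [[  -3.1 -127.5]] 0.0257 t 7.83
```

View pics/w4.png

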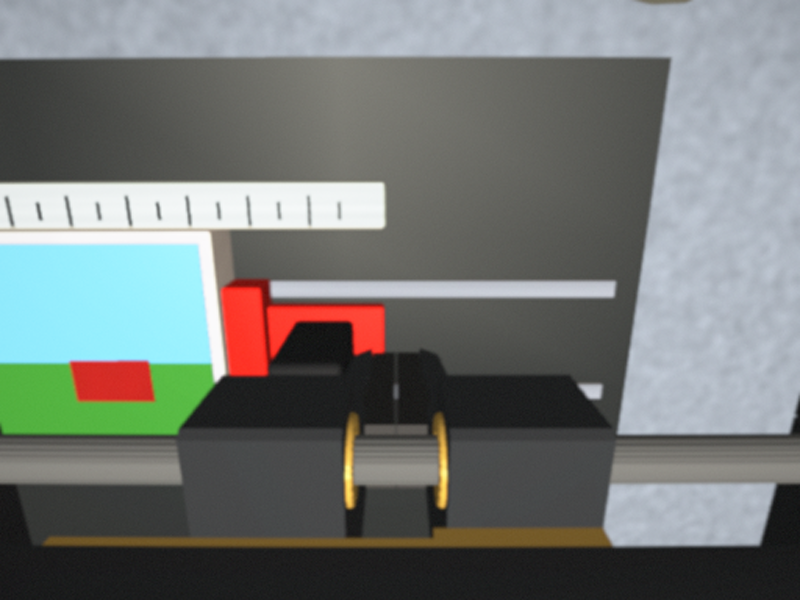

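Jaw face at (225,330) touches the print, which still lies along the fence (y≈230). I push on until the force rises.

Call:
{"name": "send_rows", "arguments": {"rows": [0, -1, 0, 0, 0, -2, 0, 0, 0, -2, 0, 0]}}

```text
time: 8.13
eef_pos: [0.5975, -0.1485, 0.0257]
eef_rot: [0.998, -0.062, -0.0, -0.0]
wrist_force: [1.4, -2.5, 1.7]
opening: 0.0003
finger_force: 1.5
```

Call:
{"name": "send_rows", "arguments": {"rows": [0, -1, 0, 0, 0, -2, 0, 0, 0, -2, 0, 0]}}

```text
time: 8.38
eef_pos: [0.5977, -0.1473, 0.0257]
eef_rot: [0.998, -0.062, -0.0, 0.001]
wrist_force: [0.8, -6.7, 1.5]
opening: 0.0004
finger_force: 3.4
```

Call:
{"name": "send_rows", "arguments": {"rows": [0, -1, 0, 0, 0, -2, 0, 0, 0, -2, 0, 0]}}

```text
time: 8.63
eef_pos: [0.5977, -0.1471, 0.0258]
eef_rot: [0.998, -0.062, -0.0, 0.002]
wrist_force: [-2.3, -15.6, 1.6]
opening: 0.0003
finger_force: 7.8
```

Call:
{"name": "send_rows", "arguments": {"rows": [0, 5, 0, 0, 0, 18, 0, 0, 0, 18, -35, 0, 0, 18, -75, 0, 0, 18, -115, 0]}}

```text
time: 9.05
eef_pos: [0.5947, -0.1625, 0.1411]
eef_rot: [0.998, -0.062, -0.002, -0.001]
wrist_force: [0.8, 0.2, 0.5]
opening: 0.0006
finger_force: 0.0
```

Call:
{"name": "send_rows", "arguments": {"rows": [-6, -24, -30, 0, -12, -48, -60, 0, -18, -72, -90, 0, -24, -96, -120, 0, -30, -120, -150, 0], "jaw": 88}}

```text
time: 9.47
eef_pos: [0.5797, -0.0387, 0.2918]
eef_rot: [0.998, -0.061, -0.001, -0.001]
wrist_force: [0.0, -0.8, 0.4]
opening: 0.0318
finger_force: 0.0
```

Run:
```python
from h import *
s,im=snap('wrist')
go(-.074,.367,.15)
np.savez('w5.npz',im=im,p=s['eef_pos'],q=s['eef_rot'])
o=im[20:245]
cv2.imwrite('pics/w5.png',cv2.resize(im[:256],(800,400),interpolation=2)[:,:,::-1])
```

```text
world [0.587  0.3488 0.15  ] shift mm [ -40.6 -381.8  148.6] turn 0.0025 now fix [[-33.7 -14.8]] 0.2985 t 9.52
```

View pics/w5.png

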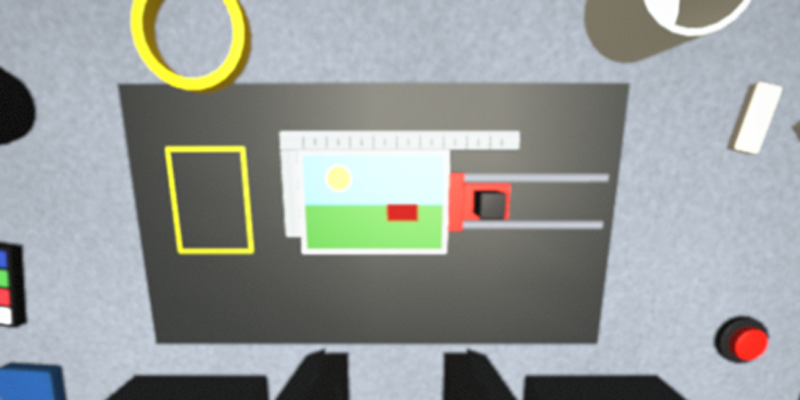

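The print is flush in the corner ((283..448), (150..253)) with the jaw against it. Next, the chart.

Call:
{"name": "send_rows", "arguments": {"rows": [-4, -38, 6, 0, -8, -77, 12, 0, -12, -115, 18, 0, -16, -153, 24, 0, -20, -191, 30, 0], "jaw": 88}}

```text
time: 9.93
eef_pos: [0.5837, 0.1537, 0.2598]
eef_rot: [0.998, -0.061, -0.001, -0.0]
wrist_force: [0.6, -0.3, 0.3]
opening: 0.069
finger_force: 0.0
```

Call:
{"name": "send_rows", "arguments": {"rows": [-4, -38, 6, 0.03, -8, -77, 12, 0.06, -12, -115, 18, 0.1, -16, -153, 24, 0.13, -20, -191, 30, 0.165]}}

```text
time: 10.35
eef_pos: [0.5873, 0.3457, 0.2296]
eef_rot: [0.99, -0.144, -0.001, 0.0]
wrist_force: [0.1, -0.5, -0.2]
opening: 0.0881
finger_force: 0.0
```

Run:
```python
from h import *
c,im=wcam('w5.npz');H,S,V=cv2.split(cv2.cvtColor(im,cv2.COLOR_RGB2HSV))
print('outline',[r for r in rect(im,(abs(H.astype(int)-29)<5)&(S>120)&(V>100),c,0)])
s,im=snap('wrist')
print(s['time'],s['eef_pos'],s['qpos'])
np.savez('w6.npz',im=im,p=s['eef_pos'],q=s['eef_rot'])
cv2.imwrite('pics/w6.png',cv2.resize(im,(800,600),interpolation=2)[:,:,::-1])
```

```text
outline [(array([634.5, 125. ]), array([73.2, 97. ]), 82.9, (np.float64(134.0), np.float64(127.0))), (array([762.7, 112.9]), array([94.8, 68.1]), 82.6, (np.float64(122.0), np.float64(30.0)))]
10.35 [0.58734577 0.34570785 0.22963497] [3.58476483e-01 6.29430630e-01 8.89185824e-01 6.52666042e-04
 1.62528191e+00 2.21850791e+00]
```

View pics/w6.png

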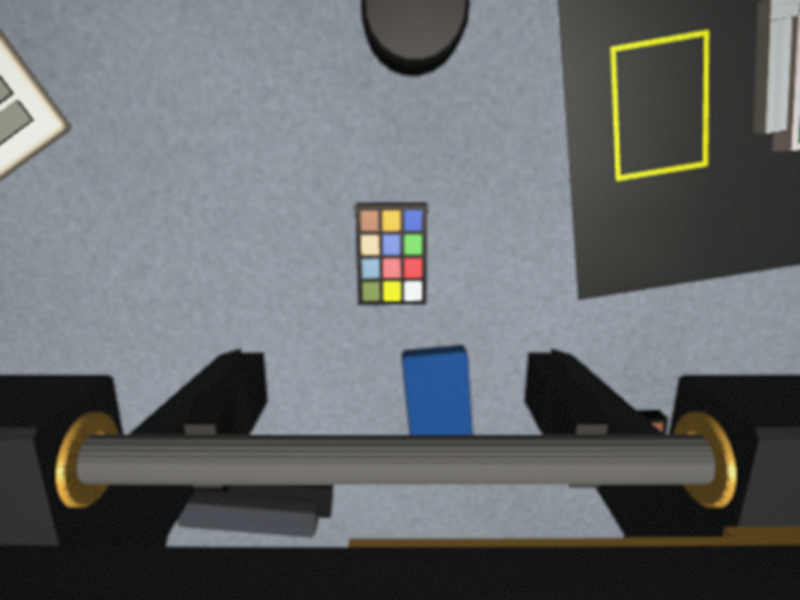

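Chart corners are (357,203),(427,203),(425,304),(359,303), square with the tool; the tin is at (437,390). This is the leftmost chart look-alike; the other was seen at y≈0.21.

Run:
```python
from h import *
c,im=wcam('w6.npz')
k=lambda *p:(np.array(p,float)+.5)*.64-.5
P=k((357,203),(427,203),(425,304),(359,303))
X=back(c,P,.016);print(X.round(4),X.mean(0)); print(np.linalg.norm(X-np.roll(X,1,0),axis=1))
d=X[0]+X[1]-X[2]-X[3];yaw=np.arctan2(d[1],d[0]);print('yaw',yaw)
# height from two views (w1 chart corners)
c1,_=wcam('w1.npz');q=k((4,155),(49,160),(51,231),(9,226))
for a,b in zip(P,q):
    u=[cv2.undistortPoints(x.reshape(1,1,2),C[0],C[1]).reshape(2,1) for x,C in((a,c),(b,c1))]
    Y=cv2.triangulatePoints(np.c_[c[2],c[3]],np.c_[c1[2],c1[3]],u[0],u[1])[:,0];print((Y[:3]/Y[3]).round(4))
f=tofix(X.mean(0))[0];print('fix',f);go(f[0],f[1],.005,yaw)
print('tin',back(c,k((404,352),(466,346)),.022))
```

```text
[[0.6329 0.3616 0.016 ]
 [0.6179 0.3112 0.016 ]
 [0.542  0.334  0.016 ]
 [0.5578 0.3841 0.016 ]] [0.58767566 0.34770682 0.016     ]
[0.0783852  0.05249221 0.07923851 0.05252479]
yaw -0.2910067153022311
[0.6317 0.3621 0.014 ]
[0.6184 0.3114 0.0197]
[0.5439 0.3337 0.0203]
[0.5563 0.3849 0.0124]
fix [-0.07321197  0.36601762]
world [0.5877 0.3477 0.005 ] shift mm [  4.1   3.3 222.4] turn 0.0045 now fix [[-75.6 369.7]] 0.2275 t 10.4
tin [[0.50973163 0.36093262 0.022     ]
 [0.5004649  0.31171275 0.022     ]]
```

Call:
{"name": "send_rows", "arguments": {"rows": [4, 3, 40, 0.004, 4, 3, 80, 0.004, 4, 3, 115, 0.004, 4, 3, 150, 0.004, 4, 3, 170, 0.004]}}

```text
time: 10.82
eef_pos: [0.5889, 0.339, 0.0558]
eef_rot: [0.989, -0.145, -0.004, 0.002]
wrist_force: [0.5, 0.5, -0.3]
opening: 0.0881
finger_force: 0.0
```

Run:
```python
from h import *
go(-.0732,.366,.005,-.291)
```

```text
world [0.5877 0.3477 0.005 ] shift mm [-3.3 -8.1 50.8] turn -0.001 now fix [[-70.9 357.6]] 0.0558 t 10.82
```

Call:
{"name": "send_rows", "arguments": {"rows": [0, 0, 0, 0, 0, 0, 0, 0, 0, 0, 0, 0]}}

```text
time: 11.07
eef_pos: [0.5917, 0.3403, 0.0624]
eef_rot: [0.989, -0.146, 0.001, -0.001]
wrist_force: [0.3, -0.5, 1.1]
opening: 0.0882
finger_force: 0.0
```

Run:
```python
from h import *
go(-.0732,.366,.005,-.291);print(readout.sense()['eef_rot'])
```

```text
world [0.5877 0.3477 0.005 ] shift mm [-6.1 -5.9 57.4] turn -0.0012 now fix [[-68.3 359.1]] 0.0624 t 11.07
[ 9.89348178e-01 -1.45564291e-01  9.09255319e-04 -6.27003562e-04]
```

Call:
{"name": "send_rows", "arguments": {"rows": [-3, -3, 10, 0, -6, -6, 20, 0, -6, -6, 35, 0, -6, -6, 50, 0, -6, -6, 57, 0]}}

```text
time: 11.48
eef_pos: [0.5858, 0.3478, 0.0017]
eef_rot: [0.989, -0.145, -0.001, 0.001]
wrist_force: [-0.8, -0.3, 0.1]
opening: 0.088
finger_force: 0.0
```

Call:
{"name": "send_rows", "arguments": {"rows": [0, 0, 0, 0, 0, 0, 0, 0]}}

```text
time: 11.65
eef_pos: [0.5869, 0.3479, 0.0038]
eef_rot: [0.989, -0.145, -0.0, -0.0]
wrist_force: [0.1, -0.2, 0.2]
opening: 0.0884
finger_force: 0.0
```

Run:
```python
from h import *
s,im=snap('wrist')
go(-.0732,.366,.005,-.291)
np.savez('w7.npz',im=im,p=s['eef_pos'],q=s['eef_rot'])
cv2.imwrite('pics/w7.png',cv2.resize(im,(640,480),interpolation=2)[:,:,::-1])
```

```text
world [0.5877 0.3477 0.005 ] shift mm [ 0.5  0.1 -0.5] turn -0.0011 now fix [[-73.7 366.2]] 0.0045 t 11.7
```

View pics/w7.png

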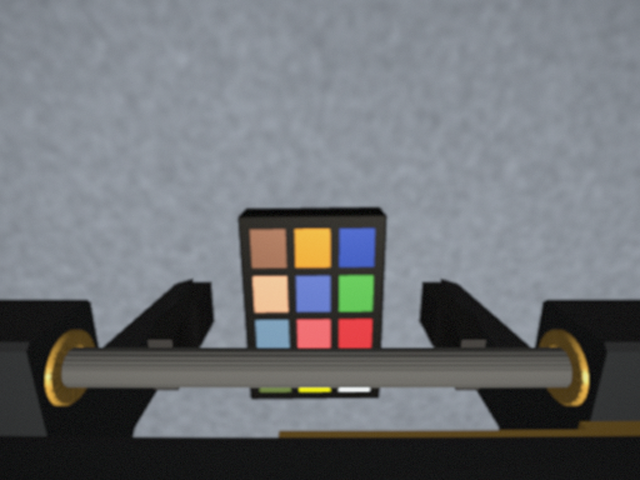

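The chart sits between the fingers (top face x 240–386, fingers 213–421), centred. Closing.

Call:
{"name": "send_rows", "arguments": {"rows": [0, 0, 0, 0, 0, 0, 0, 0, 0, 0, 0, 0, 0, 0, 0, 0, 0, 0, 0, 0], "jaw": 45}}

```text
time: 12.12
eef_pos: [0.587, 0.3477, 0.004]
eef_rot: [0.989, -0.146, 0.0, -0.0]
wrist_force: [1.3, 0.6, 0.9]
opening: 0.0568
finger_force: 0.5
```

Call:
{"name": "send_rows", "arguments": {"rows": [0, 0, 0, 0, 0, 0, 0, 0, 0, 0, 0, 0, 0, 0, 0, 0, 0, 0, 0, 0]}}

```text
time: 12.53
eef_pos: [0.587, 0.3477, 0.004]
eef_rot: [0.989, -0.146, 0.0, -0.0]
wrist_force: [-0.0, 0.4, 2.3]
opening: 0.0551
finger_force: 30.0
```

Call:
{"name": "send_rows", "arguments": {"rows": [0, 0, -6, 0, 0, 0, -14, 0, 0, 0, -26, 0, 0, 0, -40, 0, 0, 0, -55, 0]}}

```text
time: 12.95
eef_pos: [0.5869, 0.3476, 0.0601]
eef_rot: [0.989, -0.146, 0.0, 0.0]
wrist_force: [0.1, -0.9, -0.3]
opening: 0.0545
finger_force: 30.0
```

Run:
```python
from h import *
w=np.array([.6345,.125]);f=tofix(w)[0];print(f)
go(f[0],f[1],.06)
s,im=snap('wrist')
cv2.imwrite('pics/w8.png',im[:,:,::-1])
np.savez('w8.npz',im=im,p=s['eef_pos'],q=s['eef_rot'])
```

```text
[0.00036722 0.15066455]
world [0.6345 0.125  0.06  ] shift mm [1.097e+02 1.994e+02 1.000e-01] turn -0.1702 now fix [[-74.  365.8]] 0.0601 t 12.95
```

View pics/w8.png

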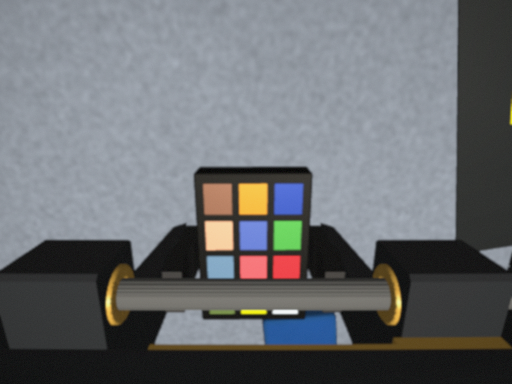

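The chart is held level (opening 54.5 mm), and its far top edge is at row ≈173 (196..311). I've used up my picture views, so further checks are numeric. Next, the block's offset in the grip.

Run:
```python
from h import *
c,im=wcam('w8.npz');D=np.load('w8.npz')
g=cv2.cvtColor(im,cv2.COLOR_RGB2GRAY).astype(int);print(g[160:190,222],g[160:190,285])
R=Ro.from_quat(D['q']).as_matrix()
for v in (172,174): print(((back(c,[(196,v),(311,v)],D['p'][2]+.012)-D['p'])@R*1000).round(1))
```

```text
[157 162 162 163 162 150 117  68  26  12   9  11  17  25  40  46  53  52
  52  51  51  51  61  93 130 149 151 149 151 149] [154 153 153 154 154 140 104  56  22  10  13  12  18  29  47  54  59  57
  57  56  55  57  63  85 107 117 118 118 119 117]
[[ 39.9 -25.4 -12. ]
 [ 39.9  26.5 -12. ]]
[[ 38.9 -25.5 -12. ]
 [ 38.9  26.6 -12. ]]
```

Call:
{"name": "send_rows", "arguments": {"rows": [20, 36, 0, 0, 40, 72, 0, 0, 60, 108, 0, 0, 80, 144, 0, 0, 95, 172, 0, 0]}}

```text
time: 13.42
eef_pos: [0.6289, 0.1526, 0.0593]
eef_rot: [0.989, -0.146, 0.0, 0.0]
wrist_force: [-0.4, -0.7, -0.6]
opening: 0.0545
finger_force: 30.0
```

Call:
{"name": "send_rows", "arguments": {"rows": [7, 14, 0, -0.05, 15, 27, 0, -0.1, 15, 27, 0, -0.17, 15, 27, 0, -0.17, 15, 27, 0, -0.17]}}

```text
time: 13.83
eef_pos: [0.635, 0.1254, 0.0591]
eef_rot: [0.998, -0.062, 0.0, -0.0]
wrist_force: [0.1, 0.3, -1.0]
opening: 0.0549
finger_force: 30.0
```

Run:
```python
from h import *
go(0.0004,.1507,.005)
```

```text
world [0.6345 0.125  0.005 ] shift mm [-0.4  0.4 54.1] turn -0.0024 now fix [[  0.8 151.1]] 0.0591 t 13.83
```

Call:
{"name": "send_rows", "arguments": {"rows": [0, 0, 16, 0, 0, 0, 32, 0, 0, 0, 44, 0, 0, 0, 51, 0, 0, 0, 54.5, 0]}}

```text
time: 14.25
eef_pos: [0.6344, 0.1258, 0.0039]
eef_rot: [0.998, -0.061, -0.001, 0.0]
wrist_force: [-14.0, -0.8, 29.9]
opening: 0.0544
finger_force: 30.0
```

Call:
{"name": "send_rows", "arguments": {"rows": [0, 0, 0, 0, 0, 0, 0, 0, 0, 0, 0, 0, 0, 0, 0, 0, 0, 0, 0, 0], "jaw": 66}}

```text
time: 14.67
eef_pos: [0.6351, 0.1254, 0.0045]
eef_rot: [0.998, -0.061, 0.0, -0.0]
wrist_force: [0.4, 0.4, -0.6]
opening: 0.0661
finger_force: 0.0
```

Call:
{"name": "send_rows", "arguments": {"rows": [0, 0, -15, 0, 0, 0, -45, 0, 0, 0, -85, 0, 0, 0, -125, 0, 0, 0, -165, 0]}}

```text
time: 15.08
eef_pos: [0.6346, 0.1254, 0.1712]
eef_rot: [0.998, -0.061, -0.0, -0.0]
wrist_force: [0.8, -0.5, -0.1]
opening: 0.0667
finger_force: 0.0
```

Call:
{"name": "send_rows", "arguments": {"rows": [-20, 15, -30, 0, -40, 30, -60, 0, -60, 50, -90, 0, -60, 50, -90, 0, -60, 50, -90, 0], "jaw": 0}}

```text
time: 15.5
eef_pos: [0.5691, 0.0826, 0.2613]
eef_rot: [0.998, -0.062, 0.002, -0.0]
wrist_force: [-0.3, 0.1, -0.5]
opening: 0.0347
finger_force: 0.0
```

Run:
```python
from h import *
s,im=snap('wrist');go(0,0,.3)
np.savez('w9.npz',im=im,p=s['eef_pos'],q=s['eef_rot'])
c,im=wcam('w9.npz')
H,S,V=cv2.split(cv2.cvtColor(im,cv2.COLOR_RGB2HSV))
print('yellow',rect(im,(abs(H.astype(int)-29)<5)&(S>120)&(V>100),c,0))
# chart patches: coloured, inside outline
p=proj(c,np.c_[[SEAT+F@np.array(q) for q in((.045,.18),(.045,.12),(-.045,.12),(-.045,.18))],np.zeros(4)])
m=np.zeros(V.shape,np.uint8);cv2.fillConvexPoly(m,p.astype(int),1)
k=((V>75)&(m>0)).astype(np.uint8);pts=np.argwhere(cv2.morphologyEx(k,cv2.MORPH_OPEN,np.ones((2,2))))[:,::-1].astype(float)
X=back(c,pts,.016);r=cv2.minAreaRect((X[:,:2]*1000).astype(np.float32));print('patches',r,tofix(np.array(r[0])/1000)*1000)
# print outer border
p=proj(c,np.c_[[SEAT+F@np.array(q) for q in((.044,.064),(.044,-.064),(-.06,-.064),(-.06,.064))],[.02]*4])
m=np.zeros(V.shape,np.uint8);cv2.fillConvexPoly(m,p.astype(int),1)
X=tofix(back(c,np.argwhere((V>120)&(m>0))[:,::-1].astype(float),.02))*1000;print('print near edge',X[:,0].min(),[X[abs(X[:,1]-y)<4][:,0].min().round(1) for y in(-50,0,50)])
# jaw red region
k=((H<6)|(H>174))&(S>150)&(V>90);X=tofix(back(c,np.argwhere(k)[:,::-1].astype(float),.016))*1000
q=X[(X[:,1]<-50)&(X[:,1]>-130)&(abs(X[:,0])<30)];print('jaw face',np.percentile(q[:,1],[97,99,100]))
q=X[(X[:,1]<-250)];print('shutter fix',q.mean(0),(SEAT+F@(q.mean(0)/1000)))
```

```text
world [ 0.6158 -0.0245  0.3   ] shift mm [ 59.4 100.9 -40.6] turn -0.0008 now fix [[-59.3 101. ]] 0.2594 t 15.55
yellow [(array([634.1, 125.3]), array([72.1, 96.5]), 82.9, (np.float64(214.0), np.float64(110.0))), (array([745.9, 109.1]), array([89.8, 34.9]), 82.9, (np.float64(213.0), np.float64(16.0)))]
patches ((633.6314086914062, 121.99066162109375), (59.77094268798828, 86.66658020019531), 82.9244384765625) [[-1.28687710e-01  1.47571869e+02]]
print near edge -45.660249857562356 [np.float64(-45.7), np.float64(-45.6), np.float64(-45.6)]
jaw face [-67.16256873 -66.72930406 -66.4496468 ]
shutter fix [nan nan] [nan nan]<stdin>:19: RuntimeWarning: Mean of empty slice.
  ret = um.true_divide(
```

Run:
```python
from h import *
for f in('w5.npz','w9.npz'):
    c,im=wcam(f);im=im.astype(np.float32)
    for z,y0,y1 in((.02,-72,-56),(.02,52,72),(.014,60,86)):
        ys=np.arange(y0,y1,1.);A=[]
        for x in(-25,-20,-15,-10,0,10):
            P=proj(c,np.c_[[SEAT+F@np.array([x,y])/1000 for y in ys],[z]*len(ys)]).astype(np.float32)
            A.append(cv2.remap(im,P[:,0].copy(),P[:,1].copy(),1)[:,0])
        print(f,z,y0,[tuple(int(v) for v in q) for q in np.mean(A,0)])
```

```text
w5.npz 0.02 -72 [(240, 105, 89), (240, 105, 90), (240, 106, 90), (240, 106, 90), (240, 107, 91), (240, 110, 95), (242, 131, 120), (246, 170, 164), (249, 216, 214), (250, 240, 240), (249, 249, 248), (244, 249, 243), (230, 248, 230), (207, 247, 202), (191, 246, 183), (182, 246, 173)]
w5.npz 0.02 52 [(159, 238, 159), (159, 238, 159), (159, 237, 159), (158, 237, 159), (158, 237, 158), (157, 237, 157), (158, 237, 159), (166, 238, 167), (187, 240, 188), (217, 244, 219), (239, 248, 240), (248, 249, 248), (250, 249, 249), (248, 248, 248), (246, 247, 247), (244, 246, 246), (243, 246, 245), (242, 245, 245), (240, 244, 244), (239, 243, 242)]
w5.npz 0.014 60 [(165, 238, 166), (184, 240, 184), (214, 244, 214), (236, 247, 237), (247, 249, 248), (250, 249, 250), (249, 248, 249), (246, 247, 247), (244, 247, 246), (243, 246, 246), (242, 245, 245), (241, 244, 244), (239, 243, 243), (238, 242, 242), (238, 242, 241), (239, 243, 242), (240, 244, 243), (240, 244, 244), (238, 242, 242), (227, 232, 231), (200, 205, 202), (160, 163, 159), (125, 127, 121), (106, 106, 101), (100, 100, 95), (99, 99, 94)]
w9.npz
[... 382 characters left out ...]
8), (175, 241, 168), (177, 241, 170), (185, 241, 179), (203, 242, 199), (225, 243, 225), (239, 243, 238), (242, 241, 240), (237, 234, 233), (229, 228, 225), (226, 228, 224), (229, 233, 231), (232, 236, 235), (232, 237, 236), (231, 235, 235)]
w9.npz 0.014 60 [(196, 242, 191), (217, 243, 215), (235, 243, 235), (242, 242, 241), (240, 238, 237), (232, 230, 228), (226, 227, 223), (227, 230, 227), (230, 235, 233), (232, 237, 236), (232, 236, 236), (230, 235, 234), (228, 233, 232), (226, 231, 231), (226, 231, 230), (226, 231, 231), (228, 232, 232), (229, 234, 233), (230, 234, 233), (226, 230, 228), (213, 217, 211), (185, 187, 177), (151, 151, 141), (132, 131, 122), (125, 124, 115), (124, 124, 115)]
```

The print is flush: no gap to the stop, border symmetric, near edge at −45.6 mm across its length. Now to the shutter.

Call:
{"name": "send_rows", "arguments": {"rows": [-6, 38, 0, 0, -12, 76, 0, 0, -18, 114, 0, 0, -24, 152, 0, 0, -30, 190, 0, 0], "jaw": 0}}

```text
time: 15.97
eef_pos: [0.5159, -0.103, 0.2574]
eef_rot: [0.998, -0.061, -0.001, -0.001]
wrist_force: [0.0, -0.9, -0.1]
opening: 0.0005
finger_force: 0.0
```

Call:
{"name": "send_rows", "arguments": {"rows": [-6, 38, 10, 0, -12, 76, 20, 0, -18, 114, 30, 0, -24, 152, 40, 0, -30, 190, 60, 0]}}

```text
time: 16.38
eef_pos: [0.4638, -0.2873, 0.199]
eef_rot: [0.998, -0.061, 0.0, -0.0]
wrist_force: [1.3, -0.2, 0.2]
opening: 0.0
finger_force: 0.0
```

Call:
{"name": "send_rows", "arguments": {"rows": [-4, 26, 0, 0, -8, 52, 0, 0, -12, 78, 0, 0, -12, 78, 0, 0, -12, 78, 0, 0]}}

```text
time: 16.8
eef_pos: [0.4423, -0.3617, 0.198]
eef_rot: [0.998, -0.062, -0.001, -0.001]
wrist_force: [0.5, 0.5, 0.9]
opening: 0.0004
finger_force: 0.0
```

Run:
```python
from h import *
s,im=snap('wrist');print(s['eef_pos'],s['opening'])
np.savez('w10.npz',im=im,p=s['eef_pos'],q=s['eef_rot'])
c=cam('wrist',s);H,S,V=cv2.split(cv2.cvtColor(im,cv2.COLOR_RGB2HSV))
k=(((H<6)|(H>174))&(S>150)&(V>90)).astype(np.uint8)
n,l,st,ce=cv2.connectedComponentsWithStats(k)
c1,im1=wcam('w1.npz');H,S,V=cv2.split(cv2.cvtColor(im1,cv2.COLOR_RGB2HSV))
k1=(((H<6)|(H>174))&(S>150)&(V>90)).astype(np.uint8);k1[:,:410]=0;k1[:130]=0;k1[180:]=0
b=np.argwhere(k1)[:,::-1].mean(0);print(b)
for i in range(1,n):
    if st[i,4]<80: continue
    u=[cv2.undistortPoints(x.reshape(1,1,2),C[0],C[1]).reshape(2,1) for x,C in((ce[i],c),(b,c1))]
    Y=cv2.triangulatePoints(np.c_[c[2],c[3]],np.c_[c1[2],c1[3]],u[0],u[1])[:,0]
    B=back(c,[(st[i,0],ce[i,1]),(st[i,0]+st[i,2],ce[i,1])],.02)
    print(st[i],ce[i],back(c,[ce[i]],.02)[0].round(4),(Y[:3]/Y[3]).round(4),np.linalg.norm(B[0]-B[1]))
```

```text
[ 0.44233048 -0.36173963  0.19797589] 0.0004136211340348042
[433.96527778 155.53472222]
[  0  25  28  35 608] [14.70394737 42.82236842] [ 0.5976 -0.1439  0.02  ] [ 0.52   -0.2593  0.2108] 0.028032291621140692
[240 156  30  29 682] [254.88269795 170.11876833] [ 0.4407 -0.3636  0.02  ] [ 0.4405 -0.3636  0.0187] 0.03284022375146398
```

Button centre (0.4406, −0.3636), top ≈19 mm high, width 32.8 mm ✓. Descending.

Call:
{"name": "send_rows", "arguments": {"rows": [-1, 2, 40, 0, -1, 2, 80, 0, -1, 2, 118, 0, -1, 2, 148, 0, -1, 2, 163, 0]}}

```text
time: 17.27
eef_pos: [0.4407, -0.3601, 0.0329]
eef_rot: [0.998, -0.06, -0.002, -0.003]
wrist_force: [0.3, -0.4, -0.9]
opening: 0.0003
finger_force: 0.0
```

Call:
{"name": "send_rows", "arguments": {"rows": [0, 0, 3, 0, 0, 0, 7, 0, 0, 0, 11, 0, 0, 0, 13, 0, 0, 0, 13, 0]}}

```text
time: 17.68
eef_pos: [0.4415, -0.3632, 0.0246]
eef_rot: [0.998, -0.061, 0.0, 0.0]
wrist_force: [-0.3, -0.4, 0.4]
opening: 0.0006
finger_force: 0.0
```

Call:
{"name": "send_rows", "arguments": {"rows": [0, 0, 2, 0, 0, 0, 4, 0, 0, 0, 6, 0, 0, 0, 6, 0]}}

```text
time: 18.02
eef_pos: [0.4415, -0.3635, 0.0183]
eef_rot: [0.998, -0.061, 0.001, 0.0]
wrist_force: [1.1, 0.5, 3.4]
opening: 0.0005
finger_force: 1.9
```

Call:
{"name": "send_rows", "arguments": {"rows": [0, 0, 2, 0, 0, 0, 4, 0, 0, 0, 4, 0]}}

```text
time: 18.27
eef_pos: [0.4416, -0.3636, 0.0162]
eef_rot: [0.998, -0.061, 0.001, 0.001]
wrist_force: [-1.3, 3.8, 21.9]
opening: -0.0001
finger_force: 10.5
```

The button bottomed out (22 N against a 5 N spring). Releasing.

Call:
{"name": "send_rows", "arguments": {"rows": [0, 0, 0, 0, 0, 0, -10, 0, 0, 0, -40, 0, 0, 0, -80, 0, 0, 0, -120, 0]}}

```text
time: 18.68
eef_pos: [0.4405, -0.3626, 0.1346]
eef_rot: [0.998, -0.061, -0.001, -0.001]
wrist_force: [0.9, -0.2, 0.7]
opening: 0.0003
finger_force: 0.0
```

Call:
{"name": "send_rows", "arguments": {"rows": [0, 0, 0, 0, 0, 0, 0, 0, 0, 0, 0, 0]}}

```text
time: 18.93
eef_pos: [0.4407, -0.3627, 0.1331]
eef_rot: [0.998, -0.061, -0.001, -0.001]
wrist_force: [0.8, -0.7, -0.3]
opening: 0.0007
finger_force: 0.0
```

Run:
```python
from h import *
s=readout.sense();print(s['eef_pos'],s['wrist_force'],s['time']);print(ticket.job_done())
```

```text
[ 0.44069762 -0.36272678  0.13308686] [ 0.78124983 -0.73709885 -0.28483551] 18.9333
the job is handed in; nothing more can be done
None
```

The job is handed in at 18.9 s, with no verdict returned: print flush in the fixture with the jaw against it, chart set on its outline by arm pose (its image check was inconclusive), shutter pressed and released; I viewed 11 pictures, one over the limit of 10.

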